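# Find the hidden hatch in a tiled floor mock-up and push it open

### The arm

A 7-joint arm with a two-finger parallel gripper is mounted at the origin on the work surface; the furniture and walls round the work are solid. World frame = base frame: x ahead of the robot, y to its left, z up, the work surface at z = 0. Lengths are in m, angles in rad, forces in N, time in s.
With the tool pointing down it reaches from about 0.35 to 0.9 m from the base axis. Payload 19.9 kg.
Tool frame: the origin (TCP) lies midway between the tips of the shut fingers; the grasp point (between the pads) lies 19 mm behind it; z points along the fingers, y is the line along which they close (so a half turn about z gives the same grasp; the last joint's range is limited). The gripper opens to 85 mm and grips with 20 to 120 N. Pads are 22 mm wide; open, the fingers measure 114 mm over their backs; the gripper's body (76 mm by 85 mm) begins 54 mm behind the grasp point. The pads swing forward as they close: fully open they stand 13 mm farther back than shut.
Start: joints at [1.173, 0.417, -0.01, 1.614, 0.005, 1.111, -0.053], TCP at [0.218, -0.586, 0.231] pointing down, gripper open.
Joint ranges: [-2.81, 2.81], [-0.39, 2.02], [-1.27, 1.25], [0.06, 2.57], [-1.19, 4.33], [0.19, 2], [-2.82, 2.82]. Speed limits (rad/s): [1.89, 1.89, 2.39, 2.39, 3.01, 3.01, 3.01].

### API

Orientations are given as a rotation vector (axis times angle).
In Python, from plant import env gives the robot as it stands. The module is installed in compiled form; this text tells all that it offers.
- The arm moves only by the tool step_arm, never from a script. Its argument "deltas" is a list of rows, each a list of 3 entries, a list of its own where there are three numbers: the turn, a rotation vector about the tool's x, y, z in degrees, then the shift along the tool's x, y, z in m, then the opening, from 0 (shut) to 1 (fully open). A call has 1 to 5 rows; each row shifts and turns the commanded pose from where the row before left it, along the tool's axes as they then stand; what a row does not reach is not made up. A row lasts 1/10 s, in which the tool goes at most 50 mm and 8.59 degrees, less where a joint would pass 70% of its speed; a pose out of reach is approached as far as the arm can. A call is refused whole if a number of a shift passes 0.05 or a number of a turn 8.59, either way. A call with a gripper value outside its range is refused whole. The fingers move at their own pace and stop on an object; "newtons" is the grip in N (left out, the last holds). Time passes only in rows, so rows that do not move let the fingers close. It gives the time, the measured TCP pose, the force, the opening and the grip force at its end, in the units of the state.
- env.get_obs(): the state, without advancing time (a new reading comes with each control period).
- env.snapshot(name): name is "side" or "top" or "wrist"; returns the picture (384x512x3 uint8, blue, green, red); there is no depth.
- env.camera_info(name): a dict with "fx", "fy", "cx", "cy" (pixels), "position" and "orientation" of the camera in the world. Camera axes: x right, y up, looking along -z (the intrinsics and any distortion apply to the point x, -y, -z); pixel columns grow to the right and rows downward; lengths in m; the calibration is good to about 2 mm. A picture is of the moment at which its call begins: read the wrist's pose just before it. camera_info takes no time and is no camera call; for the wrist camera it gives the pose at the moment of the call.
- env.hand_in(): hands the job in; it is judged then, once.
The state is a dict: "time_s": time; "joint_pos": joint angles; "joint_velocities": joint speeds; "tau": joint torques, N m; "eef_pos": TCP position; "orientation": TCP orientation; "wrist_force": force on the tool from outside, world axes, zero at the start; "wrist_torque": the same for the moment, N m; "finger_gap": finger opening in m; "finger_force": force on a finger pad.
Only numpy, scipy, OpenCV 4.12 (cv2) and the standard library are available. Lean on these libraries where they do the work, as an engineer would, in place of code of your own. Each camera call takes 0.05 s, during which the arm holds its last target. There are 200 camera calls.

### The job

One of the four identical tiles in this floor mock-up is a hidden access hatch over a stop valve; the other three are packed solid. Press gently with the fingertips near the left edge of one tile after another until you find the one that rocks, then push that tile open all the way to its stop and leave it standing open. Only press and push: do not take a tile between the fingers, and leave the things standing around it alone.

Things in the scene. Friction and masses are not known exactly. Their poses are not given: they have to be found in the camera images.
- mockup: Tiled floor mock-up: square plywood box 449 x 449 x 107 mm, fixed, with four identical pale green plaster tiles (201 x 200 x 10 mm) two by two in its top, 206 mm from centre to centre, tile tops 108 mm above the table. Origin: centre of its underside; x away from the robot, y to its left, turned up to 0.26 rad. Below the left part of each tile is a well 6 mm above the table, empty under the hatch.
- tile_a_top (a point): Centre of the top face of the near left tile; moves with it. z out of the top face; x, y as the mock-up's while flat. Tile and the steel tray under it (8 mm in from the edges) are 13 mm thick and turn on a pivot along x, 10 mm to +y of this point and 16 mm below it: the +y (left) edge, 90 mm from the pivot, can only go down, the -y (right) edge, 110 mm from the pivot, only up.
- tray_a (a joint): Tilt (rad) of the near left tile: 0 flat, growing as its left (+y) edge goes down and its right edge comes up, 1.2 fully open at the stop. Any one of the four may be the hatch. A packed tile gives at most about 0.03. The hatch tips at 1 to 3 N pressed near its left edge, and its stiff pivot keeps whatever angle it is left at.
- tile_b_top (a point): Centre of the top face of the near right tile; moves with it. z out of the top face; x, y as the mock-up's while flat. Tile and the steel tray under it (8 mm in from the edges) are 13 mm thick and turn on a pivot along x, 10 mm to +y of this point and 16 mm below it: the +y (left) edge, 90 mm from the pivot, can only go down, the -y (right) edge, 110 mm from the pivot, only up.
- tray_b (a joint): Tilt (rad) of the near right tile: 0 flat, growing as its left (+y) edge goes down and its right edge comes up, 1.2 fully open at the stop. Any one of the four may be the hatch. A packed tile gives at most about 0.03. The hatch tips at 1 to 3 N pressed near its left edge, and its stiff pivot keeps whatever angle it is left at.
- tile_c_top (a point): Centre of the top face of the far left tile; moves with it. z out of the top face; x, y as the mock-up's while flat. Tile and the steel tray under it (8 mm in from the edges) are 13 mm thick and turn on a pivot along x, 10 mm to +y of this point and 16 mm below it: the +y (left) edge, 90 mm from the pivot, can only go down, the -y (right) edge, 110 mm from the pivot, only up.
- tray_c (a joint): Tilt (rad) of the far left tile: 0 flat, growing as its left (+y) edge goes down and its right edge comes up, 1.2 fully open at the stop. Any one of the four may be the hatch. A packed tile gives at most about 0.03. The hatch tips at 1 to 3 N pressed near its left edge, and its stiff pivot keeps whatever angle it is left at.
- tile_d_top (a point): Centre of the top face of the far right tile; moves with it. z out of the top face; x, y as the mock-up's while flat. Tile and the steel tray under it (8 mm in from the edges) are 13 mm thick and turn on a pivot along x, 10 mm to +y of this point and 16 mm below it: the +y (left) edge, 90 mm from the pivot, can only go down, the -y (right) edge, 110 mm from the pivot, only up.
- tray_d (a joint): Tilt (rad) of the far right tile: 0 flat, growing as its left (+y) edge goes down and its right edge comes up, 1.2 fully open at the stop. Any one of the four may be the hatch. A packed tile gives at most about 0.03. The hatch tips at 1 to 3 N pressed near its left edge, and its stiff pivot keeps whatever angle it is left at.
- tape: Roll of masking tape lying flat, 103 mm across, 25 mm high, loose, right of the mock-up; leave alone. Origin: centre of its underside.
- block: Brown sanding block, 44 x 70 x 26 mm, loose, right of the mock-up; leave alone. Origin: centre of its underside.
- mist: Clear spray bottle with teal liquid, 37 mm across, 139 mm high, loose, left of the mock-up; leave alone. Origin: centre of its underside.
- glass: Glass jar with cloudy water, 64 mm across, 100 mm high, loose, left of the mock-up; leave alone. Origin: centre of its underside.

How it is judged:
On the way, in this order (a step that is already met when the one before it is completed fails the run):
1. the hatch tile has been found: it rocks under the fingers (((value of joint tray_a above 0.1 rad and contact force between the fingers and tray_a above 0.3 N) or (value of joint tray_b above 0.1 rad and contact force between the fingers and tray_b above 0.3 N) or (value of joint tray_c above 0.1 rad and contact force between the fingers and tray_c above 0.3 N) or (value of joint tray_d above 0.1 rad and contact force between the fingers and tray_d above 0.3 N))), for 0.04 s.
2. the hatch tile is pushed open to its stop (value of joint any of tray_a, tray_b, tray_c, tray_d above 1.08 rad), for 0.1 s.
At the end, for the whole second after the job is handed in: One tile stands open at rest, tilted by more than 1.08 rad (its stop is at 1.2 rad); the other three lie flat (under 0.06 rad); the tape, sanding block, spray bottle and jar are within 20 mm of where they stood (((value of joint tray_a above 1.08 rad and velocity of joint tray_a between -0.03 and 0.03 rad/s and value of joint each of tray_b, tray_c, tray_d below 0.06 rad) or (value of joint tray_b above 1.08 rad and velocity of joint tray_b between -0.03 and 0.03 rad/s and value of joint each of tray_a, tray_c, tray_d below 0.06 rad) or (value of joint tray_c above 1.08 rad and velocity of joint tray_c between -0.03 and 0.03 rad/s and value of joint each of tray_a, tray_b, tray_d below 0.06 rad) or (value of joint tray_d above 1.08 rad and velocity of joint tray_d between -0.03 and 0.03 rad/s and value of joint each of tray_a, tray_b, tray_c below 0.06 rad)) and distance of each of tape, block, mist, glass from where it was at the start of the episode below 0.02 m); the robot touches nothing.
It fails at once if a tile is taken between the fingers (the grasp point comes inside the tile) ((x of the grasp point in the frame of tile_a_top between -0.1 and 0.1 m and y of the grasp point in the frame of tile_a_top between -0.1 and 0.1 m and z of the grasp point in the frame of tile_a_top between -0.013 and 0 m) or (x of the grasp point in the frame of tile_b_top between -0.1 and 0.1 m and y of the grasp point in the frame of tile_b_top between -0.1 and 0.1 m and z of the grasp point in the frame of tile_b_top between -0.013 and 0 m) or (x of the grasp point in the frame of tile_c_top between -0.1 and 0.1 m and y of the grasp point in the frame of tile_c_top between -0.1 and 0.1 m and z of the grasp point in the frame of tile_c_top between -0.013 and 0 m) or (x of the grasp point in the frame of tile_d_top between -0.1 and 0.1 m and y of the grasp point in the frame of tile_d_top between -0.1 and 0.1 m and z of the grasp point in the frame of tile_d_top between -0.013 and 0 m)).
It fails at once if the fingers strike or press with over 250 N (a blow, not a gentle press): the plaster would crack (contact force between the fingers and anything else above 250 N).
It fails at once if the tape, block, bottle or jar is moved by more than 30 mm or knocked over (distance of any of tape, block, mist, glass from where it was at the start of the episode above 0.03 m or angle between any of tape, block, mist, glass's own z axis and vertical above 0.4 rad).
It also fails if it takes over 51 s, if anything falls off the work surface, if the arm or the gripper's body presses on something with over 40 N, if the wrist force passes 120 N, or if a joint passes its speed limit or range.

## Working session

There is one attempt and no reset: what is moved stays moved. The work goes in short steps, Python scripts to look and compute and a tool call to move; the robot and the scene stay as the last step left them, time stands still between calls to the robot, and variables do not carry over. Pictures are saved under pics/ and viewed, at most 10 in all, crops included, and the job is handed in when it is done.

Besides the shell and the picture viewer there is one more tool, called after "Request:" in YAML: its name, and indented under it one key for each argument. step_arm: Moves the arm, as the interface text tells. Its arguments: {"type":"object","properties":{"deltas":{"type":"array","items":{"type":"array"}},"newtons":{"type":"number"}},"required":["deltas"]}

```bash
mkdir -p pics; python3 - <<'E'
from plant import env
import cv2,numpy as np
np.set_printoptions(precision=4,suppress=True)
o=env.get_obs()
print({k:np.round(v,3) for k,v in o.items()})
a=env.snapshot("top");b=env.snapshot("side")
cv2.imwrite("pics/top.png",a);cv2.imwrite("pics/side.png",b)
for n in("top","side"):print(n,env.camera_info(n))
E
```

```text
{'time_s': np.float64(0.0), 'joint_pos': array([ 1.173,  0.418, -0.01 ,  1.614,  0.005,  1.111, -0.053]), 'joint_velocities': array([ 0.001, -0.   ,  0.001, -0.   ,  0.   ,  0.001,  0.001]), 'tau': array([ -0.   , -86.446,   0.678, -43.491,   0.019,   0.007,  -0.   ]), 'eef_pos': array([ 0.218, -0.586,  0.231]), 'orientation': array([-3.091, -0.556,  0.001]), 'wrist_force': array([-0.706, -0.182, -0.079]), 'wrist_torque': array([-0.01 , -0.014,  0.016]), 'finger_force': np.float64(0.0), 'finger_gap': np.float64(0.086)}
top {'fx': 439.2957883326155, 'fy': 439.2957883326155, 'cx': 262.12059362110654, 'cy': 190.44916014473478, 'position': array([0.2228, 0.0394, 1.527 ]), 'orientation': array([ 0.1689, -0.1712, -1.5424])}
side {'fx': 429.9843122160516, 'fy': 429.9843122160516, 'cx': 257.54901797263693, 'cy': 185.76289548675493, 'position': array([0.785 , 0.7   , 1.1585]), 'orientation': array([0.1415, 0.8   , 2.6846])}
```

View pics/top.png

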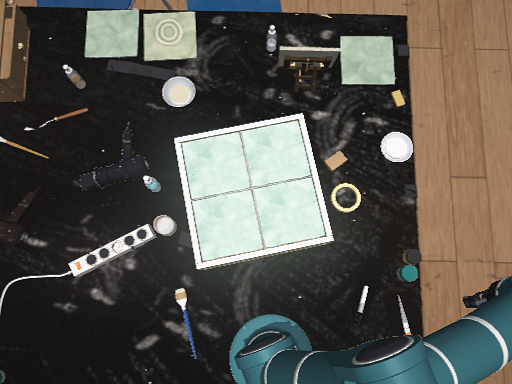

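View pics/side.png

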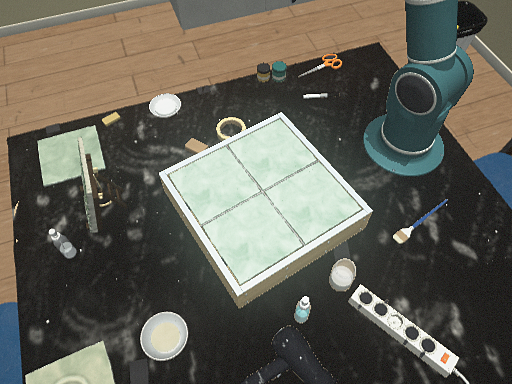

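The top view shows the box corners at about (175,139), (303,115), (333,240) and (198,268), with the jar at (164,226), the bottle at (152,184), the tape at (346,198) and the block at (336,160). The side view agrees with this. Next I fit the box pose.

```bash
cat > h.py <<'E'
import cv2,numpy as np
from scipy.spatial.transform import Rotation as R
np.set_printoptions(precision=4,suppress=True)
def cast(c,uv,z):
    uv=np.atleast_2d(np.array(uv,float)); 
    d=np.c_[(uv[:,0]-c['cx'])/c['fx'],-(uv[:,1]-c['cy'])/c['fy'],-np.ones(len(uv))]
    d=R.from_rotvec(c['orientation']).apply(d); p=np.array(c['position'])
    return p+d*((z-p[2])/d[:,2])[:,None]
E
python3 - <<'E'
from plant import env
from h import *
for n in("top","side"):
    im=cv2.imread(f"pics/{n}.png");c=env.camera_info(n)
    hsv=cv2.cvtColor(im,cv2.COLOR_BGR2HSV)
    m=((hsv[...,2]>150)&(hsv[...,1]<70)).astype(np.uint8)*255
    m=cv2.morphologyEx(m,cv2.MORPH_CLOSE,np.ones((5,5)));m=cv2.morphologyEx(m,cv2.MORPH_OPEN,np.ones((5,5)))
    k,_=cv2.findContours(m,cv2.RETR_EXTERNAL,cv2.CHAIN_APPROX_NONE)
    k=[q for q in k if cv2.pointPolygonTest(q,(255,190),False)>=0]
    q=max(k,key=cv2.contourArea)
    P=cast(c,q[:,0,:],0.107)[:,:2]
    r=cv2.minAreaRect((P*1000).astype(np.float32));print(n,r,cv2.contourArea(q), cv2.boundingRect(q))
    a=cv2.approxPolyDP(cv2.convexHull(q),8,True)[:,0];print(a.tolist(),cast(c,a,.107)[:,:2])
c=env.camera_info("top")
print("jar,bottle,tape,block",cast(c,[[164,226],[152,184],[346,198],[336,160]],0.05))
o=env.get_obs();print(R.from_rotvec(o['orientation']).as_matrix())
E
```

```text
top ((543.3661499023438, 76.20635986328125), (452.38604736328125, 451.5201721191406), 12.988470077514648) 17773.0 (174, 114, 159, 155)
[[302, 114], [332, 240], [196, 268], [174, 138]] [[ 0.8089 -0.0908]
 [ 0.3773 -0.1886]
 [ 0.2788  0.2458]
 [ 0.7121  0.3439]]
side ((545.4443359375, 72.1474609375), (454.3251037597656, 474.1421813964844), 13.159961700439453) 20620.5 (160, 113, 211, 182)
[[282, 113], [370, 212], [236, 294], [160, 172]] [[ 0.3749 -0.1864]
 [ 0.2824  0.2457]
 [ 0.7111  0.3402]
 [ 0.8051 -0.0922]]
jar,bottle,tape,block [[ 0.4185  0.3697  0.05  ]
 [ 0.5632  0.4212  0.05  ]
 [ 0.5287 -0.2477  0.05  ]
 [ 0.6637 -0.2154  0.05  ]]
[[ 0.9374  0.3484 -0.0005]
 [ 0.3484 -0.9374  0.001 ]
 [-0.0001 -0.0011 -1.    ]]
```

Request:
step_arm:
  deltas:
    - [[0,0,7.4],[0,0,0],0]
    - [[0,0,0],[0.025,-0.037,0],0]
    - [[0,0,0],[0.025,-0.037,0],0]
    - [[0,0,0],[0.025,-0.037,0],0]
    - [[0,0,0],[0.025,-0.037,0],0]

```text
time_s: 0.6
eef_pos: [0.2821, -0.4173, 0.231]
orientation: [-3.121, -0.355, 0.001]
wrist_force: [2.2, -0.7, -1.0]
finger_gap: 0.0121
finger_force: 0.0
```

Request:
step_arm:
  deltas:
    - [[0,0,0],[0.025,-0.037,0],0]
    - [[0,0,0],[0.025,-0.037,0],0]
    - [[0,0,0],[0.025,-0.037,0],0]
    - [[0,0,0],[0.025,-0.037,0],0]
    - [[0,0,0],[0.025,-0.037,0],0]

```text
time_s: 1.1
eef_pos: [0.3623, -0.209, 0.2313]
orientation: [3.121, 0.355, -0.0]
wrist_force: [0.7, 0.2, 0.5]
finger_gap: 0.0002
finger_force: 0.0
```

Request:
step_arm:
  deltas:
    - [[0,0,0],[0.027,-0.042,0],0]
    - [[0,0,0],[0.027,-0.042,0],0]
    - [[0,0,0],[0.027,-0.042,0],0]
    - [[0,0,0],[0.027,-0.042,0],0]
    - [[0,0,0],[0.027,-0.042,0],0]

```text
time_s: 1.6
eef_pos: [0.4466, 0.0262, 0.2314]
orientation: [3.121, 0.355, 0.001]
wrist_force: [2.0, -1.6, 0.5]
finger_gap: -0.0002
finger_force: 0.0
```

Request:
step_arm:
  deltas:
    - [[0,0,0],[0.003,-0.002,0.04],0]
    - [[0,0,0],[0,0,0.04],0]
    - [[0,0,0],[0,0,0.02],0]
    - [[0,0,0],[0,0,0.01],0]
    - [[0,0,0],[0,0,0.003],0]

```text
time_s: 2.1
eef_pos: [0.4486, 0.0268, 0.1177]
orientation: [-3.121, -0.355, 0.002]
wrist_force: [0.2, -0.6, 0.9]
finger_gap: -0.0001
finger_force: 0.0
```

```bash
python3 - <<'E'
from plant import env
import cv2
cv2.imwrite("pics/w1.png",env.snapshot("wrist"));cv2.imwrite("pics/s1.png",env.snapshot("side"))
o=env.get_obs();print(o['eef_pos'],o['wrist_force'])
E
```

```text
[0.4492994  0.02675328 0.11878329] [ 0.10363747 -0.74750974  0.79781212]
```

View pics/w1.png

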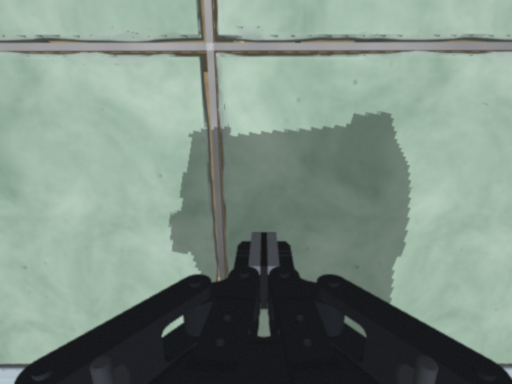

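The wrist view shows the shut fingertips at about (263,245), just right of the seam between tiles (about x=215), with the cross joint at (208,45). This is the left edge of tile B, as planned.

Request:
step_arm:
  deltas:
    - [[0,0,0],[0,0,0.006],0]
    - [[0,0,0],[0,0,0.003],0]
    - [[0,0,0],[0,0,0.001],0]
    - [[0,0,0],[0,0,0.001],0]

```text
time_s: 2.6
eef_pos: [0.4491, 0.0268, 0.1076]
orientation: [3.121, 0.355, 0.0]
wrist_force: [-9.8, -1.1, 31.2]
finger_gap: 0.0
finger_force: 15.8
```

Request:
step_arm:
  deltas:
    - [[0,0,0],[0,0,0.001],0]
    - [[0,0,0],[0,0,0.001],0]

```text
time_s: 2.8
eef_pos: [0.4492, 0.0268, 0.1073]
orientation: [3.12, 0.355, 0.0]
wrist_force: [-30.2, -3.4, 82.8]
finger_gap: -0.0002
finger_force: 41.6
```

Tile B is solid: 31 N at only about 1 mm. I'll lift and try D, using contact at z≈0.108.

Request:
step_arm:
  deltas:
    - [[0,0,0],[0,0,-0.025],0]
    - [[0,0,0],[0.04,0,0],0]
    - [[0,0,0],[0.05,0,0],0]
    - [[0,0,0],[0.05,0,0],0]
    - [[0,0,0],[0.04,0,0],0]

```text
time_s: 3.3
eef_pos: [0.6267, 0.0677, 0.1303]
orientation: [3.122, 0.355, 0.001]
wrist_force: [0.7, 0.2, 0.0]
finger_gap: 0.0002
finger_force: 0.0
```

Request:
step_arm:
  deltas:
    - [[0,0,0],[0.025,0,0],0]
    - [[0,0,0],[0,0,0.015],0]
    - [[0,0,0],[0,0,0.005],0]
    - [[0,0,0],[0,0,0],0]

```text
time_s: 3.7
eef_pos: [0.6475, 0.0725, 0.1093]
orientation: [3.121, 0.355, -0.004]
wrist_force: [0.1, -0.2, -0.5]
finger_gap: 0.0001
finger_force: 0.0
```

Request:
step_arm:
  deltas:
    - [[0,0,0],[0,0,0.001],0]
    - [[0,0,0],[0,0,0.001],0]
    - [[0,0,0],[0,0,0.0005],0]

```text
time_s: 4.0
eef_pos: [0.6487, 0.0727, 0.1083]
orientation: [3.121, 0.355, 0.001]
wrist_force: [0.8, 0.7, -0.4]
finger_gap: 0.0001
finger_force: 0.0
```

Request:
step_arm:
  deltas:
    - [[0,0,0],[0,0,0.001],0]
    - [[0,0,0],[0,0,0.001],0]
    - [[0,0,0],[0,0,0],0]

```text
time_s: 4.3
eef_pos: [0.6487, 0.0731, 0.1058]
orientation: [-3.121, -0.356, -0.0]
wrist_force: [-1.4, 0.8, 1.2]
finger_gap: -0.0
finger_force: 0.8
```

Request:
step_arm:
  deltas:
    - [[0,0,0],[0,0,0.001],0]
    - [[0,0,0],[0,0,0.001],0]
    - [[0,0,0],[0,0,0.001],0]

```text
time_s: 4.6
eef_pos: [0.6488, 0.0731, 0.1028]
orientation: [-3.121, -0.355, -0.0]
wrist_force: [-1.2, 2.3, 1.7]
finger_gap: 0.0002
finger_force: 1.3
```

D rocks: it gives 5 mm at about 2 N. I'll keep pushing it down.

Request:
step_arm:
  deltas:
    - [[0,0,0],[0,0,0.005],0]
    - [[0,0,0],[0,0,0.006],0]
    - [[0,0,0],[0,0,0.006],0]
    - [[0,0,0],[0,0,0.006],0]
    - [[0,0,0],[0,0,0.006],0]

```text
time_s: 5.1
eef_pos: [0.6486, 0.0724, 0.073]
orientation: [3.121, 0.355, -0.001]
wrist_force: [-0.2, 0.1, 1.5]
finger_gap: -0.0
finger_force: 0.7
```

Request:
step_arm:
  deltas:
    - [[0,0,0],[0,0.003,0.003],0]
    - [[0,0,0],[0,0.003,0.002],0]
    - [[0,0,0],[0,0.003,0.002],0]
    - [[0,0,0],[0,0.003,0.001],0]

```text
time_s: 5.5
eef_pos: [0.6514, 0.061, 0.0656]
orientation: [-3.121, -0.355, 0.0]
wrist_force: [0.2, 2.8, 0.8]
finger_gap: -0.0
finger_force: 1.0
```

```bash
python3 - <<'E'
from plant import env
import cv2,numpy as np
a=env.snapshot("side")[60:260,120:420];b=env.snapshot("wrist")
cv2.imwrite("pics/sw2.png",np.hstack([cv2.resize(a,(450,300)),cv2.resize(b,(350,300))]))
E
```

```text
(no output)
```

View pics/sw2.png

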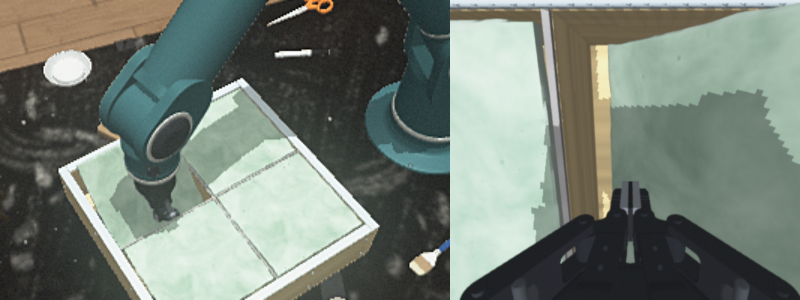

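Tile D is tilting: the side view (left) shows it dipping at about (180,195), and the wrist view (right) shows a gap at the seam. I'll keep pushing right and slightly down, watching the force.

Request:
step_arm:
  deltas:
    - [[0,0,0],[0,0.003,0.001],0]
    - [[0,0,0],[0,0.003,0.001],0]
    - [[0,0,0],[0,0.002,0.001],0]
    - [[0,0,0],[0,0.002,0.001],0]

```text
time_s: 6.0
eef_pos: [0.6535, 0.0527, 0.0622]
orientation: [-3.12, -0.356, -0.0]
wrist_force: [-12.5, 14.3, 20.0]
finger_gap: -0.0001
finger_force: 6.0
```

Request:
step_arm:
  deltas:
    - [[0,0,0],[0,0.002,0],0]
    - [[0,0,0],[0,0.002,0],0]

```text
time_s: 6.2
eef_pos: [0.6535, 0.0525, 0.0625]
orientation: [-3.116, -0.36, 0.001]
wrist_force: [-16.4, 30.0, 14.5]
finger_gap: 0.0002
finger_force: 10.5
```

It has come hard against something, probably the stop. I'll back off and look.

Request:
step_arm:
  deltas:
    - [[0,0,0],[0,-0.008,0],0]
    - [[0,0,0],[0,-0.012,-0.01],0]
    - [[0,0,0],[0,-0.006,-0.03],0]
    - [[0,0,0],[0,0,-0.04],0]
    - [[0,0,0],[0,0,-0.05],0]

```text
time_s: 6.7
eef_pos: [0.6478, 0.073, 0.1927]
orientation: [3.121, 0.356, -0.003]
wrist_force: [1.3, -0.5, 0.6]
finger_gap: 0.0001
finger_force: 0.0
```

Request:
step_arm:
  deltas:
    - [[0,0,0],[-0.02,-0.04,-0.02],0]
    - [[0,0,0],[-0.02,-0.04,-0.02],0]
    - [[0,0,0],[-0.03,-0.035,0],0]
    - [[0,0,0],[-0.03,-0.03,0],0]
    - [[0,0,0],[0,0,0],0]

```text
time_s: 7.2
eef_pos: [0.5148, 0.1954, 0.2332]
orientation: [3.12, 0.365, 0.001]
wrist_force: [1.3, -0.8, 0.3]
finger_gap: -0.0005
finger_force: 0.0
```

```bash
python3 - <<'E'
from plant import env
import cv2,numpy as np
a=env.snapshot("side");b=env.snapshot("top")
cv2.imwrite("pics/s3.png",a);cv2.imwrite("pics/t3.png",b)
cv2.imwrite("pics/st3.png",np.hstack([cv2.resize(a[60:310,130:390],None,fx=1.5,fy=1.5),cv2.resize(b[80:330,140:400],None,fx=1.5,fy=1.5)]))
o=env.get_obs();print(o['eef_pos'],o['wrist_force'])
E
```

```text
[0.51841307 0.19203149 0.23276831] [ 0.94719662  0.13274634 -0.32837102]
```

View pics/st3.png

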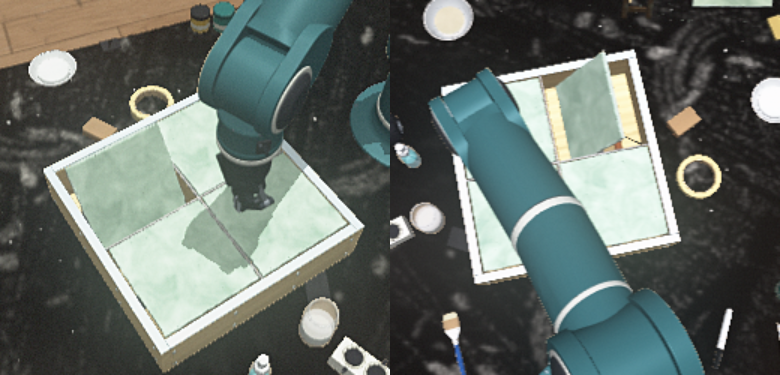

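Tile D stands steeply open. In the top view the far top corner of its raised edge is at about (283,115) and the near one at about (293,180). In the side view the near top corner is at about (237,141). I'll measure the angle by casting rays into the vertical planes of the tile's side edges.

```bash
python3 - <<'E'
from plant import env
from h import *
th=np.radians(13);ex=np.array([np.cos(th),np.sin(th),0]);ey=np.array([-np.sin(th),np.cos(th),0]);o=np.array([.544,.077,0])
for n,uv,xm in(("top",(282.7,115.3),.203),("top",(293,180),.003),("side",(236.7,141.3),.003),("side",(171,167),.203)):
    c=env.camera_info(n);p=np.array(c['position']);d=cast(c,uv,0)[0]-p
    P=p+d*((xm-(p-o)@ex)/(d@ex))
    y,z=(P-o)@ey+.093,P[2]-.092
    print(n,xm,y,z,"r",np.hypot(y,z),"tilt",np.arctan2(z,-y)-np.arctan2(16,110)) 
E
python3 - <<'E'
import cv2,numpy as np
a=cv2.imread("pics/s3.png")[130:240,150:290];b=cv2.imread("pics/t3.png")[100:210,230:330]
cv2.imwrite("pics/z3.png",cv2.resize(np.hstack([a,b]),None,fx=3.3,fy=3.3,interpolation=cv2.INTER_CUBIC))
E
```

```text
top 0.203 -0.05485516200089319 0.08243452899795253 r 0.09901787903837626 tilt 0.8392024532520297
top 0.003 -0.051152749440297046 -0.00595587070309081 r 0.05149831231345106 tilt -0.26035272082533356
side 0.003 -0.03264646396532256 0.11689642864405511 r 0.12136954576488194 tilt 1.1540167670120038
side 0.203 -0.039483336151002135 0.1366378326165498 r 0.1422280954515011 tilt 1.1450537527833289
```

View pics/z3.png

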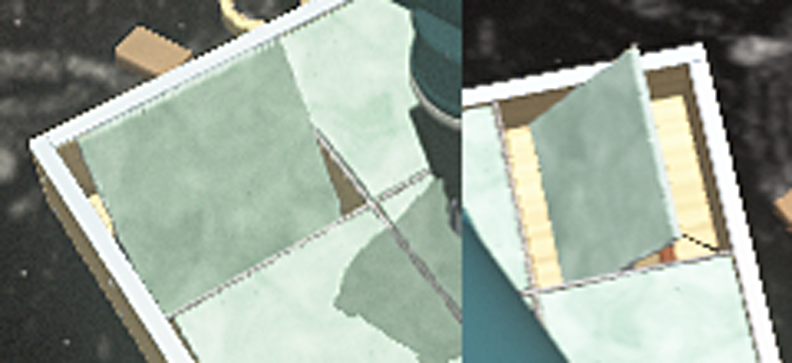

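The enlarged view gives better corners. Side: near (235.2,142.1), far (174.2,173.9). Top: near (295.2,171.8), far (282.1,114.5). I'll triangulate these.

```bash
python3 - <<'E'
from plant import env
from h import *
th=np.radians(13);ex=np.array([np.cos(th),np.sin(th),0]);ey=np.array([-np.sin(th),np.cos(th),0]);o=np.array([.544,.077,0])
for a,b in(((235.2,142.1),(295.2,171.8)),((174.2,173.9),(282.1,114.5))):
    L=[]
    for n,uv in(("side",a),("top",b)):
        c=env.camera_info(n);p=np.array(c['position']);d=cast(c,uv,0)[0]-p;L.append((p,d/np.linalg.norm(d)))
    (p,d),(q,e)=L
    s,t=np.linalg.lstsq(np.c_[d,-e],q-p,rcond=None)[0]
    P=(p+s*d+q+t*e)/2;y,z=(P-o)@ey+.093,P[2]-.092
    print("gap",np.linalg.norm(p+s*d-q-t*e),"xm",(P-o)@ex,y,z,"r",np.hypot(y,z),"tilt",np.arctan2(z,-y)-np.arctan2(-0,1)+np.arctan2(16,110)-2*0)
E
```

```text
gap 0.0055963764878367425 xm 0.002192547475563883 -0.04873892559038667 0.09765653159475471 r 0.10914339664323525 tilt 1.2523224368201942
gap 0.006691561190352751 xm 0.19991160307589706 -0.04993843137137219 0.09149562853075408 r 0.10423673521398773 tilt 1.2156239921812713
```

```bash
python3 - <<'E'
from plant import env
from h import *
th=np.radians(13);ex=np.array([np.cos(th),np.sin(th),0]);ey=np.array([-np.sin(th),np.cos(th),0]);o=np.array([.544,.077,0])
def proj(c,P):
    q=R.from_rotvec(c['orientation']).inv().apply(P-c['position'])
    return c['cx']+c['fx']*q[0]/-q[2],c['cy']-c['fy']*q[1]/-q[2]
for n,(u0,v0) in(("side",(150,130)),("top",(230-140,100))):
    c=env.camera_info(n)
    for t in(0,.95,1.05,1.15,1.2):
        r=[]
        for xm in(.003,.203):
            for f in(16,6):
                y=-110*np.cos(t)+f*np.sin(t);z=110*np.sin(t)+f*np.cos(t)
                u,v=proj(c,o+xm*ex+(y/1000-.093)*ey+[0,0,.092+z/1000]);r+=[((u-u0)*3.3,(v-v0)*3.3)]
        print(n,t,"near top,near bot,far top,far bot",np.round(r).astype(int).tolist())
E
```

```text
side 0 near top,near bot,far top,far bot [[247, 52], [248, 58], [56, 147], [58, 153]]
side 0.95 near top,near bot,far top,far bot [[276, 37], [271, 35], [71, 139], [67, 137]]
side 1.05 near top,near bot,far top,far bot [[282, 41], [277, 38], [75, 144], [72, 141]]
side 1.15 near top,near bot,far top,far bot [[288, 46], [283, 42], [80, 151], [76, 146]]
side 1.2 near top,near bot,far top,far bot [[291, 49], [286, 45], [83, 154], [79, 149]]
top 0 near top,near bot,far top,far bot [[728, 247], [727, 250], [685, 65], [684, 68]]
top 0.95 near top,near bot,far top,far bot [[678, 238], [685, 238], [633, 45], [641, 46]]
top 1.05 near top,near bot,far top,far bot [[668, 239], [676, 238], [623, 45], [631, 45]]
top 1.15 near top,near bot,far top,far bot [[657, 240], [666, 239], [613, 46], [622, 46]]
top 1.2 near top,near bot,far top,far bot [[652, 241], [661, 240], [607, 46], [616, 46]]
```

Comparing the corners with the predictions gives a tilt of about 1.04 rad, so it probably jammed on the finger knuckles before the stop. I'll finish by going over to the right and pushing the underside of the raised edge to +y.

Request:
step_arm:
  deltas:
    - [[0,0,0],[0,0,-0.04],0]
    - [[0,0,0],[0.013,0.036,0],0]
    - [[0,0,0],[0.013,0.038,0],0]
    - [[0,0,0],[0.013,0.038,0],0]
    - [[0,0,0],[0.013,0.038,0],0]

```text
time_s: 7.8
eef_pos: [0.6044, 0.0544, 0.272]
orientation: [3.121, 0.352, 0.0]
wrist_force: [1.0, 1.2, 0.7]
finger_gap: -0.0001
finger_force: 0.0
```

Request:
step_arm:
  deltas:
    - [[0,0,0],[0.013,0.038,0],0]
    - [[0,0,0],[0.013,0.038,0],0]
    - [[0,0,0],[0.013,0.038,0],0]
    - [[0,0,0],[0.011,0.038,0],0]
    - [[0,0,0],[0,0,0],0]

```text
time_s: 8.3
eef_pos: [0.6873, -0.0874, 0.2705]
orientation: [3.121, 0.342, -0.002]
wrist_force: [-0.0, 0.8, -0.9]
finger_gap: -0.0001
finger_force: 0.0
```

Request:
step_arm:
  deltas:
    - [[0,0,0],[0,0,0.04],0]
    - [[0,0,0],[0,0,0.04],0]
    - [[0,0,0],[0,0,0.012],0]
    - [[0,0,0],[0,-0.012,0],0]
    - [[0,0,0],[0,-0.008,0],0]

```text
time_s: 8.8
eef_pos: [0.6821, -0.0589, 0.1816]
orientation: [-3.121, -0.356, -0.003]
wrist_force: [0.7, 0.4, 1.1]
finger_gap: 0.0002
finger_force: 0.0
```

Request:
step_arm:
  deltas:
    - [[0,0,0],[0,-0.005,0],0]
    - [[0,0,0],[0,-0.005,0],0]
    - [[0,0,0],[0,-0.004,0],0]

```text
time_s: 9.1
eef_pos: [0.6802, -0.0486, 0.1838]
orientation: [3.117, 0.352, 0.009]
wrist_force: [-3.3, -16.8, 28.1]
finger_gap: 0.0
finger_force: 16.4
```

The force direction (−17, +28 N) shows the tip sitting on the tile's end face, so the edge is lower than I thought. I'll back off, go lower and push again.

Request:
step_arm:
  deltas:
    - [[0,0,0],[0,0.015,-0.005],0]
    - [[0,0,0],[0,0.02,0],0]
    - [[0,0,0],[0,0,0.022],0]
    - [[0,0,0],[0,-0.01,0],0]
    - [[0,0,0],[0,-0.006,0],0]

```text
time_s: 9.6
eef_pos: [0.6823, -0.064, 0.1629]
orientation: [-3.12, -0.356, 0.001]
wrist_force: [0.3, 0.5, 0.5]
finger_gap: 0.0001
finger_force: 0.0
```

Request:
step_arm:
  deltas:
    - [[0,0,0],[0,-0.004,0],0]
    - [[0,0,0],[0,-0.003,0],0]

```text
time_s: 9.8
eef_pos: [0.6813, -0.0572, 0.1637]
orientation: [-3.121, -0.357, -0.002]
wrist_force: [0.2, -0.9, 0.1]
finger_gap: 0.0002
finger_force: 0.0
```

Request:
step_arm:
  deltas:
    - [[0,0,0],[0,-0.004,0],0]
    - [[0,0,0],[0,-0.004,0],0]
    - [[0,0,0],[0,-0.004,0],0]

```text
time_s: 10.1
eef_pos: [0.6783, -0.0464, 0.163]
orientation: [3.121, 0.355, 0.0]
wrist_force: [-0.3, -0.3, 0.5]
finger_gap: -0.0001
finger_force: 0.4
```

Request:
step_arm:
  deltas:
    - [[0,0,0],[0,-0.004,0],0]
    - [[0,0,0],[0,-0.004,0],0]

```text
time_s: 10.3
eef_pos: [0.6765, -0.0384, 0.1628]
orientation: [-3.121, -0.355, -0.0]
wrist_force: [0.1, -0.3, 0.5]
finger_gap: 0.0003
finger_force: 0.3
```

Request:
step_arm:
  deltas:
    - [[0,0,0],[0,-0.003,0],0]
    - [[0,0,0],[0,-0.003,0],0]

```text
time_s: 10.5
eef_pos: [0.676, -0.0372, 0.1629]
orientation: [3.117, 0.349, 0.002]
wrist_force: [11.5, -29.3, -2.2]
finger_gap: 0.0
finger_force: 15.2
```

It is now hard against the stop at the predicted position (48 mm right of the pivot). I'll retreat and verify.

Request:
step_arm:
  deltas:
    - [[0,0,0],[0,0.015,0],0]
    - [[0,0,0],[0,0.03,0],0]
    - [[0,0,0],[0,0.01,-0.04],0]
    - [[0,0,0],[0,0,-0.05],0]
    - [[0,0,0],[0,0.04,-0.02],0]

```text
time_s: 11.0
eef_pos: [0.6978, -0.1203, 0.2784]
orientation: [-3.118, -0.366, -0.009]
wrist_force: [0.7, 0.5, 0.1]
finger_gap: 0.0003
finger_force: 0.0
```

Request:
step_arm:
  deltas:
    - [[0,0,0],[-0.03,0.035,0],0]
    - [[0,0,0],[-0.035,0.03,0],0]
    - [[0,0,0],[-0.035,0.03,0],0]
    - [[0,0,0],[-0.035,0.02,0],0]
    - [[0,0,0],[0,0,0],0]

```text
time_s: 11.5
eef_pos: [0.5871, -0.2734, 0.2728]
orientation: [3.121, 0.344, -0.003]
wrist_force: [0.7, 0.6, -0.5]
finger_gap: 0.0001
finger_force: 0.0
```

```bash
python3 - <<'E'
from plant import env
import cv2,numpy as np
a=env.snapshot("side");b=env.snapshot("top")
cv2.imwrite("pics/s4.png",a);cv2.imwrite("pics/t4.png",b)
cv2.imwrite("pics/z4.png",cv2.resize(np.hstack([a[130:240,150:290],b[100:210,230:330]]),None,fx=3.3,fy=3.3,interpolation=cv2.INTER_CUBIC))
o=env.get_obs();print(o['eef_pos'],o['wrist_force'],o['time_s'])
E
```

```text
[ 0.59028775 -0.26864429  0.27294744] [ 0.57870595 -0.0728695   0.24102186] 11.6
```

View pics/z4.png

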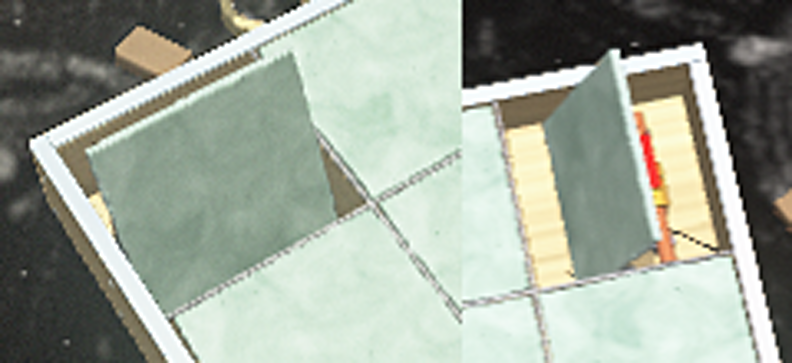

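View pics/t4.png

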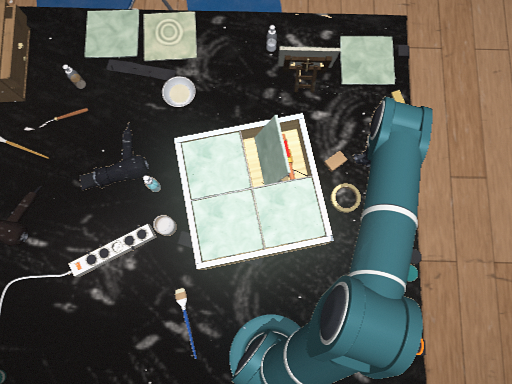

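The tile is at its stop. Its raised corner, side (293,52) and top (609,50), matches the prediction for 1.2 rad, and the valve is visible. The other tiles are flat and the loose things have not moved. I'm handing in.

```bash
python3 -c "
from plant import env
print(env.hand_in())"
```

```text
the job is handed in; nothing more can be done
None
```

The hatch is the far right tile (D): it is pushed open to its stop at about 1.2 rad by the camera views and left standing open; I tried only B (solid) before it, the loose things were not touched, and the job is handed in (no verdict was returned).

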